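Put the drained whetstones away by grit

TASK

The four washed whetstones have drained and must go back into their wooden stands, standing on edge, one to a slot, so that coarse grit stays apart from fine: orange and black in the dark stand, green and white in the white stand, and in each stand the coarser one (orange, green) in the left slot as seen from the robot. Centre each stone roughly along its slot and set it down squarely without dropping it or knocking any over, and leave the oil bottle and the scrub brush where they are.

Things in the scene. Friction and masses are not known exactly. Their poses are not given: they have to be found in the camera images.
- orange_stone: Orange whetstone, a plain block 180 mm long, 25 mm thick, 62 mm wide, about 540 g, the coarsest. It starts standing on its long narrow edge in one of the rack's four slots (any of them), so that it is 62 mm tall. Origin at the block's centre; own x along the length, y through the thickness (grip it across this), z up.
- black_stone: Charcoal black whetstone, a plain block 100 mm long, 18 mm thick, 40 mm wide, about 170 g, the second coarsest. It starts standing on its long narrow edge in one of the rack's four slots (any of them), so that it is 40 mm tall. Origin at the block's centre; own x along the length, y through the thickness (grip it across this), z up.
- green_stone: Green whetstone, a plain block 108 mm long, 22 mm thick, 46 mm wide, about 260 g, the second finest. It starts standing on its long narrow edge in one of the rack's four slots (any of them), so that it is 46 mm tall. Origin at the block's centre; own x along the length, y through the thickness (grip it across this), z up.
- white_stone: Off-white whetstone, a plain block 105 mm long, 20 mm thick, 44 mm wide, about 230 g, the finest. It starts standing on its long narrow edge in one of the rack's four slots (any of them), so that it is 44 mm tall. Origin at the block's centre; own x along the length, y through the thickness (grip it across this), z up.
- drain_rack: Draining rack, fixed: blue drip tray 130 mm (x) by 236 mm (y) with steel wires that make four slots in a row, at own y = +78, +26, -26, -78 mm. Stones rest 14 mm above the table, lengthwise along own x, between wire loops 32 mm apart and 36 mm tall. Origin on the table under its centre; own +x points away from the robot, turned by up to 0.15 rad.
- dark_stand: Dark brown wooden stand with two parallel open-ended slots along own x, centred at own y = +26 mm (left slot, seen from the robot) and -26 mm (right slot), 34 mm wide, floor 12 mm above the table, walls up to 30 mm above it. Fixed; 100 mm (x) by 110 mm (y). Origin on the table under its centre; own +x points away from the robot, turned by up to 0.2 rad.
- white_stand: White painted wooden stand with two parallel open-ended slots along own x, centred at own y = +26 mm (left slot, seen from the robot) and -26 mm (right slot), 34 mm wide, floor 12 mm above the table, walls up to 30 mm above it. Fixed; 100 mm (x) by 110 mm (y). Origin on the table under its centre; own +x points away from the robot, turned by up to 0.2 rad.
- oil_bottle: Small amber oil bottle with a red pointed cap, 41 mm across, 126 mm tall, loose, standing to the right of the rack. Origin at the centre of its underside. To be left alone.
- scrub_brush: Scrubbing brush with a wooden back, 56 x 152 x 46 mm, loose, lying to the left of the stands. Origin at the centre of its underside. To be left alone.

How it is judged (in metres and radians):
At the end, for the whole second after the job is handed in: Each stone stands on edge in its own slot (dark stand: orange left, black right; white stand: green left, white right), within 11 mm of the slot's centre line, 20 mm of its middle lengthwise and 4 mm of its floor, less than 0.25 rad from square, released and at rest (y of orange_stone in the frame of dark_stand between 0.015 and 0.037 m and x of orange_stone in the frame of dark_stand between -0.02 and 0.02 m and z of orange_stone in the frame of dark_stand between 0.039 and 0.047 m and angle between the y axis of each of orange_stone, black_stone and the y axis of dark_stand, either way round below 0.25 rad and linear speed of each of orange_stone, black_stone, green_stone, white_stone below 0.02 m/s and y of black_stone in the frame of dark_stand between -0.037 and -0.015 m and x of black_stone in the frame of dark_stand between -0.02 and 0.02 m and z of black_stone in the frame of dark_stand between 0.028 and 0.036 m and y of green_stone in the frame of white_stand between 0.015 and 0.037 m and x of green_stone in the frame of white_stand between -0.02 and 0.02 m and z of green_stone in the frame of white_stand between 0.031 and 0.039 m and angle between the y axis of each of green_stone, white_stone and the y axis of white_stand, either way round below 0.25 rad and y of white_stone in the frame of white_stand between -0.037 and -0.015 m and x of white_stone in the frame of white_stand between -0.02 and 0.02 m and z of white_stone in the frame of white_stand between 0.03 and 0.038 m); the robot touches nothing.
It fails at once if a stone is tipped over (angle between any of orange_stone, black_stone, green_stone, white_stone's own z axis and vertical above 0.8 rad).
It fails at once if a stone is dropped or flung: it moves faster than 0.6 m/s outside the fingers ((linear speed of orange_stone above 0.6 m/s and contact force between orange_stone and the fingers below 0.1 N) or (linear speed of black_stone above 0.6 m/s and contact force between black_stone and the fingers below 0.1 N) or (linear speed of green_stone above 0.6 m/s and contact force between green_stone and the fingers below 0.1 N) or (linear speed of white_stone above 0.6 m/s and contact force between white_stone and the fingers below 0.1 N)).
It fails at once if the oil bottle is shifted by more than 25 mm or tipped (distance of oil_bottle from where it was at the start of the episode above 0.025 m or angle between oil_bottle's own z axis and vertical above 0.3 rad).
It fails at once if the scrub brush is shifted by more than 25 mm (distance of scrub_brush from where it was at the start of the episode above 0.025 m).
It also fails if it takes over 93 s, if anything falls off the work surface, if the arm or the gripper's body presses on something with over 40 N, if the wrist force passes 120 N, or if a joint passes its speed limit or range.

ROBOT

A 6-joint arm with a two-finger parallel gripper is mounted at the origin on a cart in front of the work surface, level with it; the furniture and walls round the work are solid. World frame = base frame: x ahead of the robot, y to its left, z up, the work surface at z = 0. Lengths are in mm, angles in degrees, forces in N, time in s.
With the tool pointing down it reaches from about 300 to 850 mm from the base axis. Payload 4.2 kg.
Tool frame: the origin (TCP) lies between the finger pads; the fingertips stand 22 mm ahead of it and the grasp point (between the pads) lies 3 mm ahead of it (env.finger_overhang is the distance from the TCP to the fingertips, in mm); z points along the fingers, y is the line along which they close (so a half turn about z gives the same grasp; the last joint's range is limited). The gripper opens to 91 mm and grips with 3 to 60 N. Pads are 32 mm wide; open, the fingers measure 118 mm over their backs; the gripper's body (76 mm by 178 mm) begins 60 mm behind the grasp point.
Start: joints at [62.968, 18.312, 89.639, -0, 72.044, -1.146], TCP at [251.04, 517.32, 235.976] pointing down, gripper open.
Joint ranges: [-177.97, 177.97], [-48.28, 115.42], [12.27, 149.76], [-77.06, 257.06], [2.81, 150.46], [-146.56, 146.56]. Speed limits (degrees/s): [147.25, 147.25, 180, 180, 180, 180].

INTERFACE

Orientations are given as [roll, pitch, yaw] about the fixed x, y, z axes, in that order (R = Rz(yaw) Ry(pitch) Rx(roll)).
In Python, from workcell import state, cams, ticket, look_for, outline_of, env gives the robot as it stands.
- The arm moves only by the tool servo_tool, never from a script. Its argument "steps" is a list of rows, each a list of 3 entries, a list of its own where there are three numbers: the closure in counts, from 0 (fully open) to 255 (shut), then the shift along the tool's x, y, z in mm, then the turn, a rotation vector about the tool's x, y, z in rad. A call has exactly 10 rows; each row shifts and turns the commanded pose from where the row before left it, along the tool's axes as they then stand; what a row does not reach is not made up. A row lasts 1/10 s, in which the tool goes at most 50 mm and 8.59 degrees, less where a joint would pass 70% of its speed; a pose out of reach is approached as far as the arm can. A call with a gripper value outside its range is refused whole. The fingers move at their own pace and stop on an object; "squeeze" is the grip in N (left out, the last holds). Time passes only in rows, so rows that do not move let the fingers close, or fill a call up. It gives the time, the measured TCP pose, the force, the opening and the grip force at its end, in the units of the state.
- state(): the state, without advancing time (a new reading comes with each control period).
- cams.grab_frame(name): name is "scene" or "top" or "wrist"; returns a dict with "color" (384x512x3 uint8, red, green, blue), "z_map" (384x512 float32, mm along the optical axis (not along the pixel's ray), 0 where there is no reading), "fovy" (degrees; the focal length in pixels is half the picture's height over the tangent of half this angle, whatever the lens; pixels are square), "cx", "cy" (the principal point, pixels), "eye" and "rotation" of the camera in the world; the wrist camera has in their place "tool_from_camera" (4x4, takes a point from camera to tool coordinates, whose origin is the TCP and whose axes are the flange's). Camera axes: x right, y up, looking along -z (the intrinsics and any distortion apply to the point x, -y, -z); pixel columns grow to the right and rows downward; lengths in mm; the calibration is good to about 2 mm. A picture is of the moment at which its call begins: read the wrist's pose just before it.
- ticket.job_done(): hands the job in; it is judged then, once.
Trained networks look in a picture, given as the dict that the camera call returned (one of the last four; its "shot" number tells which), for a name from the list of things; names that differ only in an ending like _2 or _b are one class to them, and where a whole thing is asked for, a point or a joint stands for the part that bears it (a point fixed in the world has none). Each returns a list of dicts, best first, with "confidence" (0 to 1); they miss things now and then, are a little off and sometimes report something else, mostly with a low value. They report only what shows in the picture. A call takes as long as a camera call.
- look_for(picture, thing): "at" ([column, row] in pixels, amid what is visible of it).
- outline_of(picture, thing): "pixels" (384x512 bool, what is visible of it) and "at" ([column, row] in pixels, amid what is visible of it).
The state is a dict: "time_s": time; "qpos": joint angles; "qvel": joint speeds; "effort": joint torques, N m; "ee_pos": TCP position; "ee_rot": TCP orientation; "force": force on the tool from outside, world axes, zero at the start; "torque": the same for the moment, N m; "gripper_width": finger opening in mm; "gripper_force": force on a finger pad.
Only numpy, scipy, OpenCV 4.12 (cv2) and the standard library are available. Lean on these libraries where they do the work, as an engineer would, in place of code of your own. Each camera call takes 0.05 s, during which the arm holds its last target. There are 200 camera calls.

## Working session

There is one attempt and no reset: what is moved stays moved. The work goes in short steps, Python scripts to look and compute and a tool call to move; the robot and the scene stay as the last step left them, time stands still between calls to the robot, and variables do not carry over. Pictures are saved under pics/ and viewed, at most 14 in all, crops included, and the job is handed in when it is done.

Besides the shell and the picture viewer there is one more tool, called after ">>>" by a JSON object that holds its "api" and its "payload". servo_tool: Moves the arm, as the interface text tells. Its arguments: {"type":"object","properties":{"steps":{"type":"array","items":{"type":"array"}},"squeeze":{"type":"number"}},"required":["steps"]}

```bash
mkdir -p pics
cat > h.py <<'E'
import numpy as np, cv2
from workcell import state, cams, ticket, look_for, outline_of, env
from scipy.spatial.transform import Rotation as Rn
def cloud(f, ee=None):
    z=f["z_map"]; H,W=z.shape; fl=H/2/np.tan(np.radians(f["fovy"])/2)
    v,u=np.mgrid[:H,:W]
    p=np.stack([(u-f["cx"])/fl*z,-(v-f["cy"])/fl*z,-z],-1)
    if "eye" in f: P=p@np.array(f["rotation"]).T+np.array(f["eye"])
    else:
        T=np.array(f["tool_from_camera"]); P=p@T[:3,:3].T+T[:3,3]
        R=Rn.from_euler("xyz",ee["ee_rot"],degrees=True).as_matrix(); P=P@R.T+np.array(ee["ee_pos"])
    P[z<=0]=np.nan
    return P
def save(f,n): cv2.imwrite(f"pics/{n}.png",f["color"][:,:,::-1])
E
python3 - <<'E'
from h import *
s=state(); print(s)
for c in ["top","scene"]:
    f=cams.grab_frame(c); save(f,c+"0"); P=cloud(f); print(c,{k:v for k,v in f.items() if k not in("color","z_map")})
    for n in ["orange_stone","black_stone","green_stone","white_stone","drain_rack","dark_stand","white_stand","oil_bottle","scrub_brush"]:
        for o in outline_of(f,n)[:2]:
            q=P[o["pixels"]]; q=q[~np.isnan(q[:,0])]
            if len(q)<5: continue
            zt=np.percentile(q[:,2],97); t=q[q[:,2]>zt-6]
            r=cv2.minAreaRect(t[:,:2].astype(np.float32))
            print(n,round(o["confidence"],2),np.round(o["at"]),len(q),"med",np.round(np.median(q,0)),"ztop",round(zt),"rect",np.round(np.array(r[0]),1),np.round(r[1],1),round(r[2],1))
E
```

```text
{'time_s': 0.0, 'qpos': array([ 6.29679583e+01,  1.83512765e+01,  8.97069016e+01, -9.26483747e-04,
        7.20425120e+01, -1.14696783e+00]), 'qvel': array([ 0.04222438, -0.01999269, -0.04859488, -0.01141553, -0.08030993,
        0.02195522]), 'effort': array([ 1.66854628e-03, -4.12458086e+01, -2.31974638e+01,  7.28187687e-02,
        4.52634471e-02, -1.35810883e-04]), 'ee_pos': array([250.82815728, 516.89069153, 235.12053536]), 'ee_rot': array([-1.79899312e+02, -1.13484506e-03,  1.54115212e+02]), 'force': array([ 0.33448137,  0.34230789, -0.12818679]), 'torque': array([ 0.00950881, -0.00858719, -0.03540534]), 'gripper_force': 0.0, 'gripper_width': 91.23439933599157}Traceback (most recent call last):
  File "<stdin>", line 4, in <module>
  File "h.py", line 8, in cloud
    if "eye" in f: P=p@np.array(f["rotation"]).T+np.array(f["eye"])
                     ~~~~~~~~~~~~~~~~~~~~~~~~~~~^~~~~~~~~~~~~~~~~~~
ValueError: operands could not be broadcast together with shapes (384,512) (3,)
```

```bash
sed -i 's/P=p@np.array(f\["rotation"\]).T/P=p@Rn.from_euler("xyz",f["rotation"],degrees=True).as_matrix().T/' h.py
cat > m.py <<'E'
from h import *
def measure(c,names,tag,ee=None):
    f=cams.grab_frame(c); save(f,tag); P=cloud(f,ee); print(c,{k:v for k,v in f.items() if k not in("color","z_map")})
    for n in names:
        for o in outline_of(f,n)[:2]:
            q=P[o["pixels"]]; q=q[~np.isnan(q[:,0])]
            if len(q)<5: continue
            zt=np.percentile(q[:,2],97); t=q[q[:,2]>zt-6]
            r=cv2.minAreaRect(t[:,:2].astype(np.float32))
            print(n,round(o["confidence"],2),np.round(o["at"]),len(q),"med",np.round(np.median(q,0)),"ztop",round(zt),"rect",np.round(np.array(r[0]),1),np.round(r[1],1),round(r[2],1))
    return f,P
ALL=["orange_stone","black_stone","green_stone","white_stone","drain_rack","dark_stand","white_stand","oil_bottle","scrub_brush"]
E
python3 - <<'E'
from m import *
for c in ["top","scene"]: measure(c,ALL,c+"0")
E
```

```text
top {'fovy': 49.130371660131615, 'cx': 259.0958911380475, 'cy': 200.6135724885645, 'eye': array([ 404.07919307,   25.61509736, 1089.07713935]), 'rotation': array([  6.37794207,   0.43938375, -90.83562752]), 'shot': 2}
orange_stone 0.96 [256. 227.] 758 med [456.  42.  77.] ztop 80 rect [453.4  41.7] [178.7  24.5] 5.5
black_stone 0.85 [215. 238.] 397 med [429. 141.  54.] ztop 58 rect [432.  143.1] [99.7 18. ] 5.7
green_stone 0.56 [198. 240.] 487 med [430. 190.  60.] ztop 64 rect [428.7 193.3] [107.3  21.2] 7.0
white_stone 0.63 [233. 234.] 380 med [438.  87.  58.] ztop 62 rect [438.7  89. ] [102.7  20.2] 5.5
drain_rack 0.85 [227. 232.] 2841 med [443. 119.   5.] ztop 38 rect [438.  116.9] [107.2 195.8] 7.0
dark_stand 0.57 [220. 172.] 1695 med [605. 134.  15.] ztop 33 rect [605.9 134. ] [ 99.6 109.1] 1.5
white_stand 0.82 [295. 165.] 1611 med [616. -64.  15.] ztop 33 rect [615.9 -64.5] [ 96.6 110. ] 0.9
white_stand 0.23 [216. 238.] 345 med [430. 141.  54.] ztop 58 rect [431.7 143. ] [99.  17.9] 5.7
oil_bottle 0.69 [360. 210.] 313 med [ 491. -211.   71.] ztop 111 rect [ 491.  -217.6] [14.1 
[... 737 characters left out ...]
reen_stone 0.59 [187. 167.] 621 med [421. 186.  49.] ztop 63 rect [427.3 193.4] [108.6  28.1] 4.7
white_stone 0.55 [210. 184.] 213 med [429.  87.  58.] ztop 61 rect [436.3  88.1] [101.3  23.9] 4.3
drain_rack 0.66 [216. 210.] 960 med [419.  29.   5.] ztop 25 rect [404.4  90. ] [ 71.4 199.6] 37.3
dark_stand 0.88 [258. 165.] 926 med [610. 129.  21.] ztop 32 rect [600.4 113.2] [154.7 111. ] 86.8
white_stand 0.68 [298. 207.] 1349 med [610. -72.  19.] ztop 32 rect [ 592.7 -122.2] [254.1 125.9] 69.9
oil_bottle 0.82 [295. 251.] 634 med [ 485. -229.   61.] ztop 108 rect [ 489.9 -221.2] [15.  14.6] 54.6
scrub_brush 0.76 [230. 142.] 672 med [589. 267.  44.] ztop 49 rect [590.6 277.4] [ 54.8 142.2] 24.1
```

View pics/top0.png

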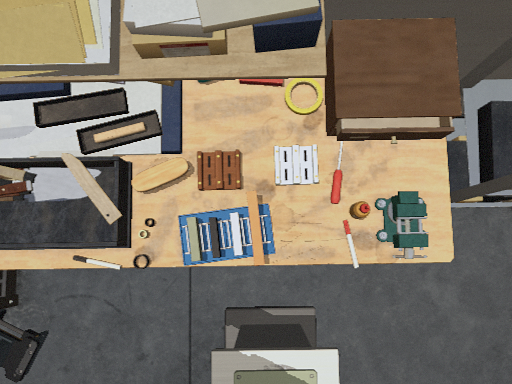

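View pics/scene0.png

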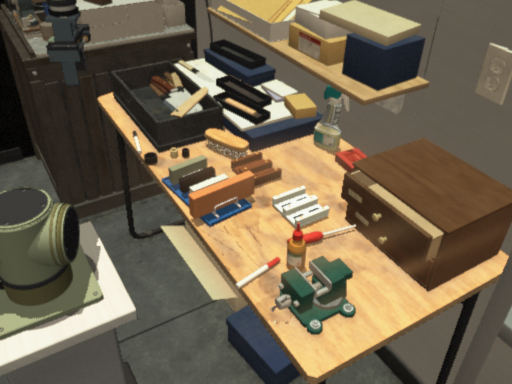

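The pictures show the rack with green, black, white and orange from left to right (columns 198, 215, 233, 256, around row 235). The dark stand is at (220,172) and the white stand at (295,165). The bottle is at (360,210), and a cabinet and shelf lie behind.

```bash
cat > plan.py <<'E'
import sys
from h import *
def plan(goals,c):
    """goals: list of (x,y,z,yaw,nrows) ; prints rows"""
    s=state(); p=np.array(s["ee_pos"]); R=Rn.from_euler("xyz",s["ee_rot"],degrees=True)
    rows=[]
    for x,y,z,yaw,n in goals:
        g=np.array([x,y,z]); Rg=Rn.from_euler("xyz",[180,0,yaw],degrees=True)
        dp=(g-p)/n; rv=(R.inv()*Rg).as_rotvec()/n
        for i in range(n):
            sh=np.round(R.inv().apply(dp),1); t=np.round(rv,3)
            rows.append([c,list(map(float,sh)),list(map(float,t))])
            p=p+R.apply(sh); R=R*Rn.from_rotvec(t)
    print("now",np.round(s["ee_pos"],1),np.round(s["ee_rot"],1),s["time_s"],s["gripper_width"])
    for k in range(0,len(rows),10): print(str(rows[k:k+10]).replace(" ",""))
if __name__=="__main__":
    a=sys.argv[1:]; plan([tuple(float(v) if i<4 else int(v) for i,v in enumerate(q.split(","))) for q in a[1:]],int(a[0]))
E
python3 - <<'E'
from h import *
f=cams.grab_frame("wrist"); print(np.round(f["tool_from_camera"],3),f["fovy"]); s=state(); print(s["time_s"])
f=cams.grab_frame("top"); P=cloud(f).reshape(-1,3); P=P[~np.isnan(P[:,0])]
for x in range(350,900,50):
    print(x,[int(P[(abs(P[:,0]-x-25)<25)&(abs(P[:,1]-y-25)<25),2].max(initial=-1)) for y in range(-250,350,50)])
E
python3 plan.py 150 420,120,300,186,10
```

```text
[[-0.00000e+00  9.66000e-01  2.59000e-01  7.31550e+01]
 [ 1.00000e+00  0.00000e+00 -1.00000e-03  8.96000e-01]
 [-1.00000e-03  2.59000e-01 -9.66000e-01 -1.48714e+02]
 [ 0.00000e+00  0.00000e+00  0.00000e+00  1.00000e+00]] 59.65698649598783
1.1
350 [18, 15, 5, 7, 13, 81, 62, 59, 66, 37, 8, 26]
400 [16, 19, 7, 6, 13, 80, 78, 60, 65, 62, 6, 26]
450 [128, 64, 6, 6, 8, 81, 80, 61, 64, 64, 6, 26]
500 [105, 30, 6, 6, 6, 80, 81, 14, 5, 5, 8, 45]
550 [5, 29, 34, 34, 35, 6, 38, 36, 35, 51, 52, 52]
600 [5, 21, 36, 34, 34, 6, 35, 36, 34, 52, 69, 70]
650 [175, 176, 175, 33, 33, 5, 33, 35, 32, 60, 97, 97]
700 [177, 177, 303, 304, 303, 304, 305, 304, 304, 304, 339, 357]
750 [177, 177, 304, 413, 433, 436, 440, 440, 416, 416, 411, 357]
800 [176, 177, 304, 428, 432, 435, 439, 440, 416, 417, 411, 384]
850 [176, 176, 304, 302, 2, -1, 2, 3, 14, 4, 351, 382]
now [251.  517.3 236. ] [180.   -0.  154.1] 1.15 91.02904428679436
[[150,[-32.5,-28.4,-6.4],[0.0,-0.0,-0.056]],[150,[-30.9,-30.1,-6.4],[0.0,-0.0,-0.056]],[150,[-29.2,-31.8,-6.4],[0.0,-0.0,-0.056]],[150,[-27.3,-33.4,-6.4],[0.0,-0.0,-0.056]],[150,[-25.4,-34.9,-6.4],[0.0,-0.0,-0.056]],[150,[-23.4,-36.3,-6.4],[0.0,-0.0,-0.056]],[150,[-21.4,-37.5,-6.4],[0.0,-0.0,-0.056]],[150,[-19.2,-38.7,-6.4],[0.0,-0.0,-0.056]],[150,[-17.0,-39.7,-6.4],[0.0,-0.0,-0.056]],[150,[-14.8,-40.6,-6.4],[0.0,-0.0,-0.056]]]
```

>>> {"api": "servo_tool", "payload": {"steps": [[128,[-32.5,-28.4,-6.4],[0,0,-0.056]],[128,[-30.9,-30.1,-6.4],[0,0,-0.056]],[128,[-29.2,-31.8,-6.4],[0,0,-0.056]],[128,[-27.3,-33.4,-6.4],[0,0,-0.056]],[128,[-25.4,-34.9,-6.4],[0,0,-0.056]],[128,[-23.4,-36.3,-6.4],[0,0,-0.056]],[128,[-21.4,-37.5,-6.4],[0,0,-0.056]],[128,[-19.2,-38.7,-6.4],[0,0,-0.056]],[128,[-17.0,-39.7,-6.4],[0,0,-0.056]],[128,[-14.8,-40.6,-6.4],[0,0,-0.056]]]}}

```text
time_s: 2.15
ee_pos: [420.1, 118.2, 300.5]
ee_rot: [180.0, 0.1, -173.7]
force: [0.9, 0.2, -0.6]
gripper_width: 45.5
gripper_force: 0.0
```

Run:
```python
from m import *
s=state(); print(np.round(s["ee_pos"],1),np.round(s["ee_rot"],2),np.round(s["qpos"]),s["gripper_width"])
f,P=measure("wrist",ALL[:7],"w1",s)
z=P[...,2].ravel(); z=z[~np.isnan(z)]; print("table z",np.median(z[abs(z)<10]))
f=cams.grab_frame("top"); P=cloud(f).reshape(-1,3); P=P[~np.isnan(P[:,0])]
z=P[:,2]; print("top table",np.median(z[abs(z)<10])); q=P[(z>100)&(z<250)&(P[:,1]<-60)&(P[:,0]>560)]; print("cab", np.percentile(q,[.2,1],axis=0),q[:,1].max())
```

```text
[420.1 118.2 300.5] [ 1.7998e+02  5.0000e-02 -1.7367e+02] [ 14.   3.  99.   0.  77. -82.] 45.5273608921167
wrist {'fovy': 59.65698649598783, 'cx': 253.36702422919615, 'cy': 193.80777712645667, 'tool_from_camera': array([[-5.74961403e-05,  9.65813019e-01,  2.59239675e-01,
         7.26287524e+01],
       [ 9.99999851e-01,  1.96053698e-04, -5.08622308e-04,
         9.26667007e-01],
       [-5.42058944e-04,  2.59239608e-01, -9.65812887e-01,
        -1.48713298e+02],
       [ 0.00000000e+00,  0.00000000e+00,  0.00000000e+00,
         1.00000000e+00]]), 'shot': 6}
orange_stone 0.62 [187. 164.] 3251 med [423.  44.  75.] ztop 77 rect [432.6  60.9] [141.9  63.3] 5.5
black_stone 0.98 [275. 174.] 1433 med [430. 144.  54.] ztop 55 rect [432.  145.2] [99.1 18. ] 5.5
black_stone 0.28 [184. 164.] 3088 med [421.  45.  75.] ztop 77 rect [430.6  59.9] [137.6  61.7] 5.5
green_stone 0.83 [314. 176.] 1900 med [421. 191.  60.] ztop 61 rect [430.7 179.7] [106.9  53.6] 7.1
drain_rack 0.63 [256. 169.] 9048 med [431. 126.   3.] ztop 36 rect [434.1 123.7] [ 99.7 185.3] 6.5
dark_stand 0.8 [247. 304.] 2349 med [628. 136.  13.] ztop 31 rect [605.5 136.1] [ 96.6 109.1] 0.4
table z -0.006482058396272805
top table 0.6567882826743698
cab [[ 656.33755581 -577.28614768  100.49282421]
 [ 658.70601805 -551.32032945  103.79706477]] -119.22483084639966
```

View pics/w1.png

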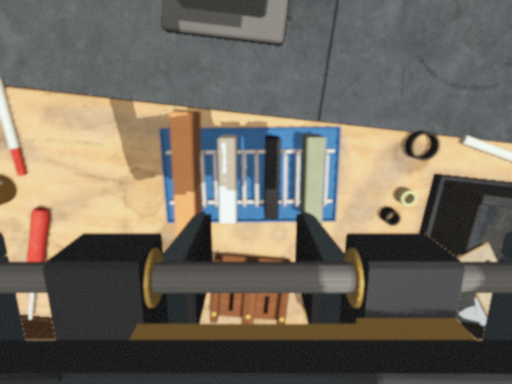

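The wrist view shows orange at column 187, white at 227, black at 272 and green at 314 (around row 170), with the dark stand at (250,290) partly behind the gripper. The calibration agrees to about 2 mm.

```bash
cat > fit.py <<'E'
from h import *
def fit(P,c,yaw,L,W,zt,dz=4):
    """fit top face near c"""
    a=np.radians(yaw); u=np.array([np.cos(a),np.sin(a)]); n=np.array([-u[1],u[0]])
    q=P.reshape(-1,3); q=q[~np.isnan(q[:,0])]; d=q[:,:2]-np.array(c)
    m=(abs(d@u)<L/2+15)&(abs(d@n)<W/2+10)&(abs(q[:,2]-zt)<dz); t=q[m]
    if len(t)<20: return len(t)
    r=cv2.minAreaRect(t[:,:2].astype(np.float32))
    d=t[:,:2]-np.array(c); k=np.polyfit(d@u,d@n,1)
    s=d@u; mid=(np.percentile(s,1)+np.percentile(s,99))/2; w=d@n-np.polyval(k,s)
    off=np.polyval(k,mid)+(np.percentile(w,2)+np.percentile(w,98))/2
    return len(t),"ctr",np.round(np.array(c)+mid*u+off*n,1),"yaw",round(yaw+np.degrees(np.arctan(k[0])),2),"LW",round(np.ptp(s),1),round(np.percentile(w,99)-np.percentile(w,1),1),"z",round(np.median(t[:,2]),1),"rect",np.round(r[0],1),np.round(r[1],1),round(r[2],1)
E
python3 - <<'E'
from fit import *
s=state(); f=cams.grab_frame("wrist"); P=cloud(f,s); ft=cams.grab_frame("top"); Pt=cloud(ft)
for n,c,L,W,z in [("orange",(453,42),180,25,76),("white",(438,89),105,20,58),("black",(432,144),100,18,54),("green",(429,194),108,22,60)]:
    print(n,fit(P,c,5.7,L,W,z)); print("  top",fit(Pt,c,5.7,L,W,z))
for n,c in [("dark",(606,134)),("wst",(616,-64))]: print(n,fit(P,c,1,100,110,30)); print("  top",fit(Pt,c,1,100,110,30))
q=Pt.reshape(-1,3);q=q[(q[:,2]>60)&(q[:,2]<250)&(q[:,0]>640)&(q[:,1]>-220)&(q[:,1]<-90)];print("cab",q[:,0].min(),q[:,1].max())
E
```

```text
orange (2480, 'ctr', array([432.8,  41.4]), 'yaw', np.float64(4.22), 'LW', np.float64(145.6), np.float64(24.3), 'z', np.float64(75.9), 'rect', array([436.5,  41.6]), array([145.9,  25.1]), 5.0)
  top (404, 'ctr', array([452.6,  41.4]), 'yaw', np.float64(6.57), 'LW', np.float64(179.4), np.float64(25.2), 'z', np.float64(76.6), 'rect', array([452.7,  41.7]), array([179.4,  24.5]), 5.6)
white (1457, 'ctr', array([439.6,  91.2]), 'yaw', np.float64(5.85), 'LW', np.float64(105.0), np.float64(19.8), 'z', np.float64(57.8), 'rect', array([440.3,  91.1]), array([105. ,  20.1]), 5.6)
  top (29, 'ctr', array([486.6,  92.3]), 'yaw', np.float64(24.69), 'LW', np.float64(10.1), np.float64(17.7), 'z', np.float64(58.3), 'rect', array([486.7,  93.9]), array([10.1, 19.3]), 3.8)
black (1205, 'ctr', array([431.7, 145. ]), 'yaw', np.float64(5.46), 'LW', np.float64(99.1), np.float64(17.6), 'z', np.float64(53.8), 'rect', array([432.1, 145.2]), array([99.1, 18. ]), 5.6)
  top 0
green (1403, 'ctr', array([424.3, 194.4]), 'yaw', np.float64(7.44), 'LW', np.float64(103.0), np.float64(21.0), 'z', np.float64(59.9), 'rect', array([426.8, 194.9]), array([103.1,  21.8]), 6.4)
  top 0
dark (893, 'ctr', array([625.3, 136. ]), 'yaw', np.float64(-19.73), 'LW', np.float64(99.4), np.float64(118.4), 'z', np.float64(29.7), 'rect', array([606.4, 136. ]), array([ 99.4, 109.9]), 1.1)
  top (589, 'ctr', array([606.2, 134.3]), 'yaw', np.float64(2.57), 'LW', np.float64(99.6), np.float64(108.7), 'z', np.float64(30.3), 'rect', array([606.1, 134.1]), array([ 99.8, 109.5]), 1.9)
wst 0
  top (590, 'ctr', array([616.8, -64.4]), 'yaw', np.float64(2.12), 'LW', np.float64(100.0), np.float64(109.0), 'z', np.float64(30.3), 'rect', array([617.3, -64.7]), array([ 99.5, 109.9]), 0.7)
cab 656.6300296157794 -119.60738000320448
```

```bash
python3 plan.py 128 453.5,43.2,120,185.5,6 453.5,43.2,68,185.5,4
```

```text
now [419.4 120.8 299.8] [ 180.    -0.  -173.7] 2.7 44.995620143226546
[[128,[-4.2,-13.5,30.0],[0.0,-0.0,0.002]],[128,[-4.3,-13.5,30.0],[0.0,-0.0,0.002]],[128,[-4.3,-13.5,30.0],[0.0,-0.0,0.002]],[128,[-4.3,-13.5,30.0],[0.0,-0.0,0.002]],[128,[-4.3,-13.5,30.0],[0.0,-0.0,0.002]],[128,[-4.4,-13.4,30.0],[0.0,-0.0,0.002]],[128,[-0.0,0.0,12.9],[0.0,-0.0,0.001]],[128,[-0.0,0.0,12.9],[0.0,-0.0,0.001]],[128,[-0.0,0.0,12.9],[0.0,-0.0,0.001]],[128,[-0.0,0.0,12.9],[0.0,-0.0,0.001]]]
```

>>> {"api": "servo_tool", "payload": {"steps": [[128,[-4.2,-13.5,30],[0,0,0.002]],[128,[-4.3,-13.5,30],[0,0,0.002]],[128,[-4.3,-13.5,30],[0,0,0.002]],[128,[-4.3,-13.5,30],[0,0,0.002]],[128,[-4.3,-13.5,30],[0,0,0.002]],[128,[-4.4,-13.4,30],[0,0,0.001]],[128,[0,0,10],[0,0,0.001]],[128,[0,0,0],[0,0,0]],[128,[0,0,0],[0,0,0]],[128,[0,0,0],[0,0,0]]]}}

```text
time_s: 3.7
ee_pos: [454.7, 42.8, 111.4]
ee_rot: [180.0, 0.2, -174.4]
force: [-0.4, -0.1, 0.8]
gripper_width: 45.5
gripper_force: 0.0
```

```bash
python3 - <<'E'
from fit import *
s=state(); f=cams.grab_frame("wrist"); P=cloud(f,s); print(s["ee_pos"],s["ee_rot"]); save(f,"w2")
for n,c,L,W,z in [("orange",(453,43),180,25,76),("white",(438,91),105,20,58),("black",(432,145),100,18,54)]:
    print(n,fit(P,c,5.5,L,W,z))
E
python3 plan.py 128 453.5,43.2,68,185.5,4
```

```text
[454.7213245   42.82673969 111.39827098] [ 1.79994319e+02  1.79459236e-01 -1.74435203e+02]
orange (9479, 'ctr', array([439.6,  41.9]), 'yaw', np.float64(5.39), 'LW', np.float64(153.5), np.float64(23.6), 'z', np.float64(75.9), 'rect', array([440.3,  41.9]), array([153.6,  24.8]), 5.1)
white (3585, 'ctr', array([425.8,  89.4]), 'yaw', np.float64(8.21), 'LW', np.float64(80.8), np.float64(20.5), 'z', np.float64(57.9), 'rect', array([428.3,  89.7]), array([80.9, 20.5]), 5.8)
black (3362, 'ctr', array([418.4, 143.1]), 'yaw', np.float64(5.44), 'LW', np.float64(72.2), np.float64(17.7), 'z', np.float64(53.8), 'rect', array([418.9, 143.4]), array([72.2, 19.1]), 5.2)
now [454.6  42.7 111.3] [ 180.     0.2 -174.4] 3.75 45.4050267231682
[[128,[0.3,0.1,10.8],[0.0,0.001,0.0]],[128,[0.3,0.1,10.8],[0.0,0.001,0.0]],[128,[0.3,0.1,10.8],[0.0,0.001,0.0]],[128,[0.3,0.1,10.8],[0.0,0.001,0.0]]]
```

View pics/w2.png

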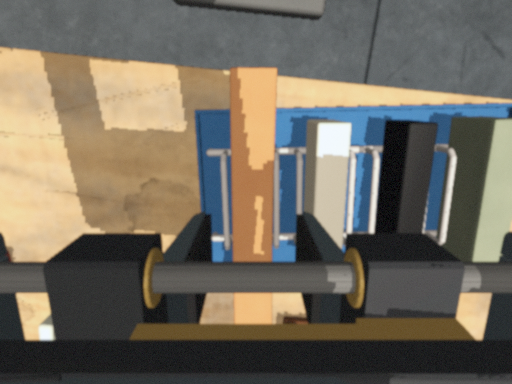

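Orange (columns 232–277) is centred between the fingers (211–297), so I'll descend and close.

>>> {"api": "servo_tool", "payload": {"steps": [[128,[0.3,0.1,10.8],[0,0.001,0]],[128,[0.3,0.1,10.8],[0,0.001,0]],[128,[0.3,0.1,10.8],[0,0.001,0]],[128,[0.3,0.1,10.8],[0,0,0]],[128,[0,0,0],[0,0,0]],[255,[0,0,0],[0,0,0]],[255,[0,0,0],[0,0,0]],[255,[0,0,0],[0,0,0]],[255,[0,0,0],[0,0,0]],[255,[0,0,0],[0,0,0]]], "squeeze": 45}}

```text
time_s: 4.75
ee_pos: [452.9, 42.4, 67.1]
ee_rot: [180.0, -0.1, -174.5]
force: [1.2, -0.3, 0.5]
gripper_width: 24.8
gripper_force: 45.0
```

```bash
python3 - <<'E'
from h import *
s=state(); print({k:np.round(s[k],2) for k in("ee_pos","ee_rot","force","torque","gripper_width","gripper_force")})
E
python3 plan.py 255 454,43,190,185.5,7 500,70,190,184,3
```

```text
{'ee_pos': array([452.88,  42.39,  67.09]), 'ee_rot': array([ 1.8000e+02, -1.1000e-01, -1.7449e+02]), 'force': array([ 1.22, -0.3 ,  0.51]), 'torque': array([-0.01,  0.01, -0.06]), 'gripper_width': np.float64(24.76), 'gripper_force': np.float64(45.0)}
now [452.9  42.4  67.1] [ 1.800e+02 -1.000e-01 -1.745e+02] 4.75 24.75509088365007
[[255,[-0.1,0.1,-17.6],[0.0,-0.0,0.0]],[255,[-0.1,0.1,-17.6],[0.0,-0.0,0.0]],[255,[-0.1,0.1,-17.6],[0.0,-0.0,0.0]],[255,[-0.1,0.1,-17.6],[0.0,-0.0,0.0]],[255,[-0.1,0.1,-17.6],[0.0,-0.0,0.0]],[255,[-0.1,0.1,-17.6],[0.0,-0.0,0.0]],[255,[-0.1,0.1,-17.6],[0.0,-0.0,0.0]],[255,[-16.2,7.4,0.1],[-0.0,-0.001,0.009]],[255,[-16.1,7.6,0.1],[-0.0,-0.001,0.009]],[255,[-16.1,7.7,0.1],[-0.0,-0.001,0.009]]]
```

>>> {"api": "servo_tool", "payload": {"steps": [[255,[0,0,-10],[0,0,0]],[255,[-0.1,0.1,-18],[0,0,0]],[255,[-0.1,0.1,-18],[0,0,0]],[255,[-0.1,0.1,-18],[0,0,0]],[255,[-0.1,0.1,-18],[0,0,0]],[255,[-0.1,0.1,-18],[0,0,0]],[255,[-4,2,-18],[0,0,0]],[255,[-12,5.5,-5],[0,0,0.005]],[255,[-16.1,7.6,0],[0,0,0.009]],[255,[-16.1,7.7,0],[0,0,0.009]]]}}

```text
time_s: 5.75
ee_pos: [498.8, 70.2, 189.8]
ee_rot: [-180.0, -0.2, -175.8]
force: [0.2, -0.4, -6.2]
gripper_width: 24.7
gripper_force: 45.0
```

```bash
python3 plan.py 255 606,161,190,181.5,8 606,161,150,181.5,2
```

```text
now [498.8  70.2 189.8] [-180.    -0.2 -175.8] 5.75 24.726676517026245
[[255,[-14.2,10.4,-0.1],[-0.0,-0.001,0.006]],[255,[-14.1,10.4,-0.1],[-0.0,-0.001,0.006]],[255,[-14.1,10.5,-0.1],[-0.0,-0.001,0.006]],[255,[-14.0,10.6,-0.0],[-0.0,-0.001,0.006]],[255,[-13.9,10.7,-0.0],[-0.0,-0.001,0.006]],[255,[-13.9,10.8,-0.0],[-0.0,-0.001,0.006]],[255,[-13.8,10.9,-0.0],[-0.0,-0.001,0.006]],[255,[-13.7,10.9,0.0],[-0.0,-0.001,0.006]],[255,[0.1,-0.0,20.0],[-0.0,0.002,-0.001]],[255,[0.0,-0.0,20.0],[-0.0,0.002,-0.001]]]
```

>>> {"api": "servo_tool", "payload": {"steps": [[255,[-14.2,10.4,-0.1],[0,0,0.006]],[255,[-14.1,10.4,-0.1],[0,0,0.006]],[255,[-14.1,10.5,-0.1],[0,0,0.006]],[255,[-14,10.6,0],[0,0,0.006]],[255,[-13.9,10.7,0],[0,0,0.006]],[255,[-13.9,10.8,5],[0,0,0.006]],[255,[-13.8,10.9,15],[0,0,0.005]],[255,[-13.7,10.9,15],[0,0,0.004]],[255,[0,0,5],[0,0,0]],[255,[0,0,0],[0,0,0]]]}}

```text
time_s: 6.75
ee_pos: [604.6, 160.5, 147.9]
ee_rot: [-179.9, -0.5, -178.4]
force: [-0.4, -0.5, -5.3]
gripper_width: 24.6
gripper_force: 45.0
```

Run:
```python
from fit import *
s=state(); f=cams.grab_frame("wrist"); P=cloud(f,s); print(s["ee_pos"],s["ee_rot"]); save(f,"w3")
np.save("P3.npy",P)
q=P.reshape(-1,3); q=q[~np.isnan(q[:,0])]
# walls of stand: profile across y at x bands
for x in (562,570,578,586):
    b=q[(abs(q[:,0]-x)<4)&(abs(q[:,2]-30)<3)&(q[:,1]>60)&(q[:,1]<210)]
    ys=np.sort(b[:,1]); 
    if len(ys)<3: continue
    g=np.where(np.diff(ys)>4)[0]; print(x,len(ys),np.round(ys[0],1),[(round(ys[i],1),round(ys[i+1],1)) for i in g],round(ys[-1],1))
```

```text
[604.62016016 160.54750025 147.87978764] [-179.91308163   -0.46146207 -178.35464951]
562 351 80.5 [(np.float64(92.5), np.float64(126.3)), (np.float64(136.2), np.float64(182.8))] 189.7
570 359 80.6 [(np.float64(92.4), np.float64(127.2)), (np.float64(136.4), np.float64(182.6))] 190.2
578 355 80.7 [(np.float64(93.0), np.float64(127.0)), (np.float64(137.1), np.float64(182.8))] 190.3
586 345 81.4 [(np.float64(92.8), np.float64(127.0)), (np.float64(137.1), np.float64(183.2))] 190.3
```

View pics/w3.png

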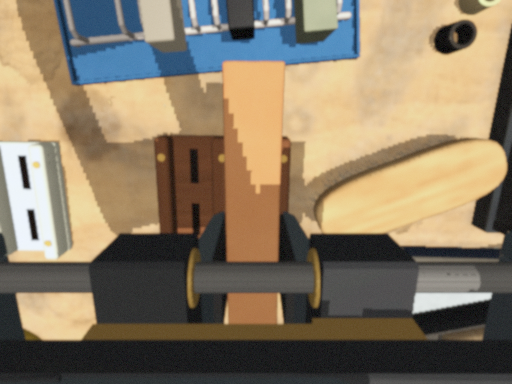

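The held orange block lies over the dark stand's left slot, with the stand spanning columns 157–290. I'll check the stone's pose relative to the stand from the same cloud.

```bash
python3 - <<'E'
from fit import *
P=np.load("P3.npy"); q=P.reshape(-1,3); q=q[~np.isnan(q[:,0])]
b=q[(abs(q[:,1]-150)<60)&(abs(q[:,2]-157)<6)&(q[:,0]<575)]; print(len(b), b[:,0].min() if len(b) else 0)
for x in (520,530,540,550,560):
    t=b[abs(b[:,0]-x)<4]; print(x,len(t),np.round(np.percentile(t[:,1],[1,50,99]),1), np.round(np.median(t[:,2]),1))
w=q[(abs(q[:,2]-30)<3)&(q[:,1]>80)&(q[:,1]<192)]; 
for y in (86,131): t=w[abs(w[:,1]-y)<4]; print("front x",y,np.round(np.percentile(t[:,0],[.5,1,2]),1))
# edges lines
for lo,hi,side in ((78,95,0),(180,193,1)):
    pts=[]
    for x in np.arange(558,596,3):
        t=w[(abs(w[:,0]-x)<1.5)&(w[:,1]>lo)&(w[:,1]<hi)]
        if len(t)>5: pts.append((x,t[:,1].min() if side==0 else t[:,1].max()))
    pts=np.array(pts); k=np.polyfit(pts[:,0],pts[:,1],1); print(side,np.degrees(np.arctan(k[0])),np.polyval(k,606))
E
python3 plan.py 255 606,162,62,181.8,10
```

```text
8486 515.173231053986
520 1322 [147.1 159.1 171.3] 157.1
530 1250 [147.2 159.3 171.3] 157.1
540 1167 [147.7 159.5 171.4] 157.0
550 1107 [147.7 159.7 171.5] 157.0
560 1027 [148.2 159.8 171.7] 157.0
front x 86 [493.4 558.4 559.1]
front x 131 [472.9 473.2 474.1]
0 0.11163883700765773 81.24887479236104
1 1.4492121370968507 190.79725398474758
now [605.1 160.4 148.9] [-179.9   -0.3 -178.4] 6.8 24.68230979075514
[[255,[-0.2,0.2,8.7],[-0.0,-0.001,-0.0]],[255,[-0.1,0.2,8.7],[-0.0,-0.001,-0.0]],[255,[-0.1,0.2,8.7],[-0.0,-0.001,-0.0]],[255,[-0.1,0.2,8.7],[-0.0,-0.001,-0.0]],[255,[-0.1,0.2,8.7],[-0.0,-0.001,-0.0]],[255,[-0.1,0.2,8.7],[-0.0,-0.001,-0.0]],[255,[-0.1,0.2,8.7],[-0.0,-0.001,-0.0]],[255,[-0.1,0.2,8.7],[-0.0,-0.001,-0.0]],[255,[-0.1,0.2,8.7],[-0.0,-0.001,-0.0]],[255,[-0.1,0.2,8.7],[-0.0,-0.001,-0.0]]]
```

>>> {"api": "servo_tool", "payload": {"steps": [[255,[-0.2,0.3,10],[0,0,0]],[255,[-0.2,0.3,10],[0,0,0]],[255,[-0.2,0.3,10],[0,0,0]],[255,[-0.1,0.3,10],[0,0,0]],[255,[-0.1,0.3,10],[0,0,0]],[255,[-0.1,0.1,10],[0,0,0]],[255,[0,0,10],[0,0,0]],[255,[0,0,8],[0,0,0]],[255,[0,0,2.5],[0,0,0]],[255,[0,0,1],[0,0,0]]]}}

```text
time_s: 7.8
ee_pos: [606.8, 162.5, 67.7]
ee_rot: [-180.0, -0.2, -178.4]
force: [0.1, 0.2, -5.7]
gripper_width: 24.8
gripper_force: 45.0
```

>>> {"api": "servo_tool", "payload": {"steps": [[255,[0,0,0.6],[0,0,0]],[255,[0,0,0.6],[0,0,0]],[255,[0,0,0.5],[0,0,0]],[255,[0,0,0.3],[0,0,0]],[255,[0,0,0],[0,0,0]],[255,[0,0,0],[0,0,0]],[255,[0,0,0],[0,0,0]],[255,[0,0,0],[0,0,0]],[255,[0,0,0],[0,0,0]],[255,[0,0,0],[0,0,0]]]}}

```text
time_s: 8.8
ee_pos: [606.9, 162.6, 66.1]
ee_rot: [-180.0, -0.2, -178.4]
force: [-0.1, -0.0, -4.7]
gripper_width: 24.8
gripper_force: 45.0
```

Still hanging; lower a little more.

>>> {"api": "servo_tool", "payload": {"steps": [[255,[0,0,0.4],[0,0,0]],[255,[0,0,0.4],[0,0,0]],[255,[0,0,0.3],[0,0,0]],[255,[0,0,0],[0,0,0]],[255,[0,0,0],[0,0,0]],[255,[0,0,0],[0,0,0]],[255,[0,0,0],[0,0,0]],[255,[0,0,0],[0,0,0]],[255,[0,0,0],[0,0,0]],[255,[0,0,0],[0,0,0]]]}}

```text
time_s: 9.8
ee_pos: [606.9, 162.6, 65.2]
ee_rot: [-180.0, -0.2, -178.4]
force: [-2.5, -1.1, 1.0]
gripper_width: 25.1
gripper_force: 45.0
```

>>> {"api": "servo_tool", "payload": {"steps": [[165,[0,0,0],[0,0,0]],[150,[0,0,0],[0,0,0]],[135,[0,0,0],[0,0,0]],[128,[0,0,0],[0,0,0]],[128,[0,0,-10],[0,0,0]],[128,[0,0,-20],[0,0,0]],[128,[0,0,-25],[0,0,0]],[128,[0,0,-25],[0,0,0]],[128,[0,0,-15],[0,0,0]],[128,[0,0,0],[0,0,0]]]}}

```text
time_s: 10.8
ee_pos: [608.8, 163.0, 163.4]
ee_rot: [179.9, 0.2, -178.4]
force: [0.5, 0.7, 0.3]
gripper_width: 44.8
gripper_force: 0.0
```

```bash
python3 - <<'E'
from fit import *
s=state(); print(np.round(s["ee_pos"],1),np.round(s["ee_rot"],1),s["gripper_width"])
f=cams.grab_frame("wrist"); P=cloud(f,s); ft=cams.grab_frame("top"); Pt=cloud(ft)
print(fit(P,(606,162),1.5,180,25,74)); print(" top",fit(Pt,(606,160),1.5,180,25,74))
E
python3 plan.py 128 440,144.5,160,185.5,8 432,144.7,120,185.5,2
```

```text
[608.8 163.  163.4] [ 179.9    0.2 -178.4] 44.80687298194886
(6646, 'ctr', array([606.6, 163.3]), 'yaw', np.float64(1.58), 'LW', np.float64(180.1), np.float64(23.7), 'z', np.float64(74.0), 'rect', array([607.4, 163.7]), array([180.1,  24.9]), 1.6)
 top 14
now [607.1 162.5 160.2] [-1.800e+02 -1.000e-01 -1.784e+02] 10.9 45.22628673769544
[[128,[20.9,-1.7,0.1],[0.0,-0.0,-0.008]],[128,[21.0,-1.5,0.1],[0.0,-0.0,-0.008]],[128,[21.0,-1.3,0.1],[0.0,-0.0,-0.008]],[128,[21.0,-1.2,0.1],[0.0,-0.0,-0.008]],[128,[21.0,-1.0,0.1],[0.0,-0.0,-0.008]],[128,[21.0,-0.8,0.1],[0.0,-0.0,-0.008]],[128,[21.0,-0.7,0.1],[0.0,-0.0,-0.008]],[128,[21.0,-0.5,0.1],[0.0,-0.0,-0.008]],[128,[3.9,0.5,19.9],[0.0,-0.001,-0.002]],[128,[3.9,0.5,19.9],[0.0,-0.001,-0.002]]]
```

>>> {"api": "servo_tool", "payload": {"steps": [[128,[20.9,-1.7,0],[0,0,-0.008]],[128,[21,-1.5,0],[0,0,-0.008]],[128,[21,-1.3,0],[0,0,-0.008]],[128,[21,-1.2,0],[0,0,-0.008]],[128,[21,-1,0],[0,0,-0.008]],[128,[21,-0.8,0],[0,0,-0.008]],[128,[21,-0.7,5],[0,0,-0.008]],[128,[21,-0.5,15],[0,0,-0.008]],[128,[7.8,1,20],[0,0,-0.004]],[128,[0,0,0],[0,0,0]]]}}

```text
time_s: 11.9
ee_pos: [428.3, 143.8, 117.7]
ee_rot: [-179.9, -0.6, -174.5]
force: [-0.5, -0.5, -0.3]
gripper_width: 45.5
gripper_force: 0.0
```

```bash
python3 - <<'E'
from fit import *
f=cams.grab_frame("wrist"); s=state(); f=cams.grab_frame("wrist"); P=cloud(f,s)
print(np.round(s["ee_pos"],1),np.round(s["ee_rot"],1))
for n,c,L,W,z in [("white",(438,91),105,20,58),("black",(432,145),100,18,54),("green",(429,194),108,22,60)]: print(n,fit(P,c,5.5,L,W,z))
E
python3 plan.py 128 432.5,144.2,60,185.5,5
```

```text
[430.5 144.3 119.1] [-180.    -0.4 -174.5]
white (2873, 'ctr', array([421.2,  89.2]), 'yaw', np.float64(3.85), 'LW', np.float64(72.5), np.float64(20.0), 'z', np.float64(57.7), 'rect', array([424. ,  89.5]), array([72.5, 20.4]), 5.5)
black (3103, 'ctr', array([422.7, 144.1]), 'yaw', np.float64(5.39), 'LW', np.float64(80.3), np.float64(17.5), 'z', np.float64(53.8), 'rect', array([422.8, 144.2]), array([80.3, 18. ]), 5.6)
green (3007, 'ctr', array([408.8, 193.1]), 'yaw', np.float64(9.92), 'LW', np.float64(71.2), np.float64(22.0), 'z', np.float64(59.9), 'rect', array([411.1, 192.8]), array([71.2, 22.1]), 5.8)
now [432.  144.7 120.1] [-180.    -0.2 -174.5] 12.0 45.44798881439634
[[128,[-0.1,-0.1,12.0],[-0.0,-0.001,0.0]],[128,[-0.1,-0.1,12.0],[-0.0,-0.001,0.0]],[128,[-0.1,-0.1,12.0],[-0.0,-0.001,0.0]],[128,[-0.1,-0.1,12.0],[-0.0,-0.001,0.0]],[128,[-0.1,-0.1,12.0],[-0.0,-0.001,0.0]]]
```

>>> {"api": "servo_tool", "payload": {"steps": [[128,[0,-0.1,12],[0,0,0]],[128,[0,-0.1,12],[0,0,0]],[128,[0,0,12],[0,0,0]],[128,[0,0,12],[0,0,0]],[128,[0,0,12],[0,0,0]],[128,[0,0,0],[0,0,0]],[255,[0,0,0],[0,0,0]],[255,[0,0,0],[0,0,0]],[255,[0,0,0],[0,0,0]],[255,[0,0,0],[0,0,0]]], "squeeze": 35}}

```text
time_s: 13.0
ee_pos: [432.3, 144.6, 61.0]
ee_rot: [180.0, -0.1, -174.5]
force: [0.2, -0.1, -0.0]
gripper_width: 17.4
gripper_force: 34.9
```

```bash
python3 plan.py 255 434,144,130,185.5,5 520,120,150,183,5;  python3 plan.py 255 434,144,130,185.5,5 520,120,150,183,5 | head -1
```

```text
now [432.3 144.6  61. ] [ 1.800e+02 -1.000e-01 -1.745e+02] 13.0 17.413568325344293
[[255,[-0.3,-0.2,-13.8],[0.0,-0.0,0.0]],[255,[-0.3,-0.2,-13.8],[0.0,-0.0,0.0]],[255,[-0.3,-0.2,-13.8],[0.0,-0.0,0.0]],[255,[-0.3,-0.2,-13.8],[0.0,-0.0,0.0]],[255,[-0.3,-0.2,-13.8],[0.0,-0.0,0.0]],[255,[-16.7,-6.4,-4.0],[0.0,-0.0,0.009]],[255,[-16.7,-6.2,-4.0],[0.0,-0.0,0.009]],[255,[-16.8,-6.1,-4.0],[0.0,-0.0,0.009]],[255,[-16.8,-5.9,-4.0],[0.0,-0.0,0.009]],[255,[-16.9,-5.8,-4.0],[0.0,-0.0,0.009]]]
now [432.3 144.6  61. ] [ 1.800e+02 -1.000e-01 -1.745e+02] 13.0 17.413568325344293
```

>>> {"api": "servo_tool", "payload": {"steps": [[255,[0,0,-8],[0,0,0]],[255,[-0.3,-0.2,-16],[0,0,0]],[255,[-0.3,-0.2,-16],[0,0,0]],[255,[-0.3,-0.2,-16],[0,0,0]],[255,[-0.3,-0.2,-13],[0,0,0]],[255,[-16.7,-6.4,-8],[0,0,0.009]],[255,[-16.7,-6.2,-6],[0,0,0.009]],[255,[-16.8,-6.1,-4],[0,0,0.009]],[255,[-16.8,-5.9,-2],[0,0,0.009]],[255,[-16.9,-5.8,0],[0,0,0.009]]]}}

```text
time_s: 14.0
ee_pos: [520.0, 119.9, 150.0]
ee_rot: [180.0, -0.1, -177.1]
force: [-0.7, -0.0, -1.8]
gripper_width: 17.7
gripper_force: 34.9
```

```bash
python3 plan.py 255 607,110,150,181.6,5 607,110,90,181.6,5
```

```text
now [520.  119.9 150. ] [ 1.800e+02 -1.000e-01 -1.771e+02] 14.0 17.743096509911393
[[255,[-17.3,-2.9,-0.0],[0.0,-0.0,0.005]],[255,[-17.3,-2.8,-0.0],[0.0,-0.0,0.005]],[255,[-17.3,-2.7,-0.0],[0.0,-0.0,0.005]],[255,[-17.3,-2.6,-0.0],[0.0,-0.0,0.005]],[255,[-17.3,-2.5,-0.0],[0.0,-0.0,0.005]],[255,[-0.0,0.0,12.0],[0.0,-0.0,-0.0]],[255,[-0.0,0.0,12.0],[0.0,-0.0,-0.0]],[255,[-0.0,0.0,12.0],[0.0,-0.0,-0.0]],[255,[-0.0,0.0,12.0],[0.0,-0.0,-0.0]],[255,[-0.0,0.0,12.0],[0.0,-0.0,-0.0]]]
```

>>> {"api": "servo_tool", "payload": {"steps": [[255,[-17.3,-2.9,0],[0,0,0.005]],[255,[-17.3,-2.8,0],[0,0,0.005]],[255,[-17.3,-2.7,0],[0,0,0.005]],[255,[-17.3,-2.6,5],[0,0,0.005]],[255,[-17.3,-2.5,10],[0,0,0.005]],[255,[0,0,13],[0,0,0]],[255,[0,0,14],[0,0,0]],[255,[0,0,12],[0,0,0]],[255,[0,0,6],[0,0,0]],[255,[0,0,0],[0,0,0]]]}}

```text
time_s: 15.0
ee_pos: [604.9, 110.2, 87.9]
ee_rot: [-180.0, -0.3, -178.5]
force: [0.3, 0.4, -0.8]
gripper_width: 17.8
gripper_force: 34.9
```

Run:
```python
from fit import *
f=cams.grab_frame("wrist"); s=state(); f=cams.grab_frame("wrist"); P=cloud(f,s); save(f,"w4")
print(np.round(s["ee_pos"],1),np.round(s["ee_rot"],1))
q=P.reshape(-1,3); q=q[~np.isnan(q[:,0])]
for x in (562,570,578):
    b=q[(abs(q[:,0]-x)<3)&(abs(q[:,2]-30)<3)&(q[:,1]>60)&(q[:,1]<210)]; ys=np.sort(b[:,1]); g=np.where(np.diff(ys)>4)[0]
    print(x,ys[0],[(round(ys[i],1),round(ys[i+1],1)) for i in g],ys[-1])
    t=q[(abs(q[:,0]-x)<3)&(abs(q[:,1]-110)<14)&(q[:,2]>60)&(q[:,2]<95)]; print("  stone",np.round(np.percentile(t[:,1],[1,50,99]),1),np.round(np.percentile(t[:,2],[50,98]),1))
t=q[(abs(q[:,1]-110)<14)&(q[:,2]>60)&(q[:,2]<95)];print(t[:,0].min())
```

```text
[605.7 110.2  88.7] [-180.    -0.2 -178.5]
562 80.2820279081331 [(np.float64(91.8), np.float64(126.2)), (np.float64(144.1), np.float64(149.7))] 150.1267539913311
  stone [101.4 110.4 119. ] [81.6 83. ]
570 80.29190783600245 [(np.float64(91.9), np.float64(126.5)), (np.float64(143.8), np.float64(149.9))] 150.30109413010481
  stone [101.5 110.6 119.3] [81.7 83. ]
578 80.9211956633446 [(np.float64(92.4), np.float64(126.4)), (np.float64(144.2), np.float64(150.2))] 150.59753693843555
  stone [102.1 110.8 119.6] [81.6 82.8]
555.6354398066454
```

View pics/w4.png

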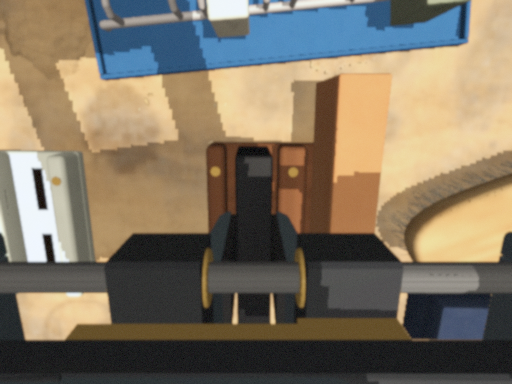

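Black is over the right slot, about 1 mm left of its centre; orange stands upright in the left slot.

>>> {"api": "servo_tool", "payload": {"steps": [[255,[-0.2,-0.5,8],[0,0,0]],[255,[-0.2,-0.5,8],[0,0,0]],[255,[0,0,8],[0,0,0]],[255,[0,0,4],[0,0,0]],[255,[0,0,0.7],[0,0,0]],[255,[0,0,0.5],[0,0,0]],[255,[0,0,0.4],[0,0,0]],[255,[0,0,0.4],[0,0,0]],[255,[0,0,0],[0,0,0]],[255,[0,0,0],[0,0,0]]]}}

```text
time_s: 16.1
ee_pos: [606.7, 109.2, 59.2]
ee_rot: [-180.0, -0.1, -178.5]
force: [-0.2, -0.3, -1.4]
gripper_width: 17.7
gripper_force: 34.9
```

>>> {"api": "servo_tool", "payload": {"steps": [[255,[0,0,0.3],[0,0,0]],[255,[0,0,0.3],[0,0,0]],[255,[0,0,0.2],[0,0,0]],[255,[0,0,0.2],[0,0,0]],[255,[0,0,0],[0,0,0]],[255,[0,0,0],[0,0,0]],[255,[0,0,0],[0,0,0]],[255,[0,0,0],[0,0,0]],[255,[0,0,0],[0,0,0]],[255,[0,0,0],[0,0,0]]]}}

```text
time_s: 17.1
ee_pos: [606.7, 109.2, 59.2]
ee_rot: [180.0, -0.1, -178.5]
force: [-1.0, -1.0, 7.1]
gripper_width: 18.2
gripper_force: 34.9
```

>>> {"api": "servo_tool", "payload": {"steps": [[185,[0,0,0],[0,0,0]],[170,[0,0,0],[0,0,0]],[160,[0,0,0],[0,0,0]],[160,[0,0,0],[0,0,0]],[160,[0,0,-8],[0,0,0]],[160,[0,0,-20],[0,0,0]],[160,[0,0,-25],[0,0,0]],[160,[0,0,-25],[0,0,0]],[160,[0,0,-20],[0,0,0]],[128,[0,0,0],[0,0,0]]]}}

```text
time_s: 18.1
ee_pos: [608.8, 109.5, 159.6]
ee_rot: [180.0, 0.2, -178.5]
force: [0.6, 0.3, -0.3]
gripper_width: 39.2
gripper_force: 0.0
```

```bash
python3 - <<'E'
from fit import *
f=cams.grab_frame("wrist"); s=state(); f=cams.grab_frame("wrist"); P=cloud(f,s)
print(np.round(s["ee_pos"],1),np.round(s["ee_rot"],1),s["gripper_width"])
print(fit(P,(607,109),1.5,100,18,52,3)); print(fit(P,(606,162),1.5,180,25,74))
np.save("P5.npy",P)
E
python3 plan.py 128 445,194,150,185.6,8 430,195,120,185.6,2
```

```text
[607.6 109.3 157.5] [ 180.     0.  -178.5] 42.96445484823458
(2758, 'ctr', array([606.3, 109.8]), 'yaw', np.float64(1.36), 'LW', np.float64(99.7), np.float64(17.5), 'z', np.float64(51.8), 'rect', array([606.8, 109.9]), array([99.7, 18. ]), 1.5)
(5321, 'ctr', array([574.3, 162.3]), 'yaw', np.float64(2.89), 'LW', np.float64(121.1), np.float64(24.7), 'z', np.float64(74.0), 'rect', array([578.1, 162. ]), array([121.1,  25. ]), 1.1)
now [606.7 109.2 156. ] [-1.800e+02 -1.000e-01 -1.785e+02] 18.2 44.65354098919348
[[128,[19.9,11.1,0.8],[0.0,-0.0,-0.009]],[128,[19.8,11.3,0.8],[0.0,-0.0,-0.009]],[128,[19.7,11.5,0.8],[0.0,-0.0,-0.009]],[128,[19.6,11.7,0.8],[0.0,-0.0,-0.009]],[128,[19.5,11.8,0.8],[0.0,-0.0,-0.009]],[128,[19.4,12.0,0.8],[0.0,-0.0,-0.009]],[128,[19.3,12.2,0.8],[0.0,-0.0,-0.009]],[128,[19.2,12.4,0.8],[0.0,-0.0,-0.009]],[128,[7.4,1.2,15.0],[0.0,-0.001,0.0]],[128,[7.4,1.2,15.0],[0.0,-0.001,0.0]]]
```

>>> {"api": "servo_tool", "payload": {"steps": [[128,[19.9,11.1,0],[0,0,-0.009]],[128,[19.8,11.3,0],[0,0,-0.009]],[128,[19.7,11.5,0],[0,0,-0.009]],[128,[19.6,11.7,0],[0,0,-0.009]],[128,[19.5,11.8,0],[0,0,-0.009]],[128,[19.4,12.0,0],[0,0,-0.009]],[128,[19.3,12.2,10],[0,0,-0.009]],[128,[19.2,12.4,15],[0,0,-0.009]],[128,[20,0,15],[0,0,0]],[128,[9,-2,0],[0,0,0]]]}}

```text
time_s: 19.2
ee_pos: [412.4, 188.1, 113.7]
ee_rot: [-179.9, -0.6, -174.3]
force: [-0.1, 0.7, 0.4]
gripper_width: 45.5
gripper_force: 0.0
```

```bash
python3 - <<'E'
from fit import *
f=cams.grab_frame("wrist"); s=state(); f=cams.grab_frame("wrist"); P=cloud(f,s)
print(np.round(s["ee_pos"],1),np.round(s["ee_rot"],1))
for n,c,L,W,z in [("white",(438,90),105,20,58),("green",(428,194),108,22,60)]: print(n,fit(P,c,5.5,L,W,z,2))
E
python3 plan.py 128 417,193.5,64,185.5,5
```

```text
[412.6 187.9 114.8] [-179.9   -0.6 -174.3]
white (2023, 'ctr', array([409.3,  88.3]), 'yaw', np.float64(5.76), 'LW', np.float64(43.0), np.float64(19.6), 'z', np.float64(57.8), 'rect', array([409.5,  88.1]), array([43. , 20.8]), 5.8)
green (3920, 'ctr', array([429.1, 195.1]), 'yaw', np.float64(6.66), 'LW', np.float64(108.4), np.float64(20.7), 'z', np.float64(60.0), 'rect', array([429.5, 195.3]), array([108.4,  21.6]), 6.7)
now [415.  188.5 115.8] [-180.    -0.3 -174.4] 19.3 45.38763700992712
[[128,[-0.6,1.0,10.4],[-0.0,-0.001,0.001]],[128,[-0.5,1.0,10.4],[-0.0,-0.001,0.001]],[128,[-0.5,1.0,10.4],[-0.0,-0.001,0.001]],[128,[-0.5,1.0,10.4],[-0.0,-0.001,0.001]],[128,[-0.5,1.0,10.4],[-0.0,-0.001,0.001]]]
```

>>> {"api": "servo_tool", "payload": {"steps": [[128,[-0.6,1.6,3],[0,0,-0.004]],[128,[-0.4,1.6,5],[0,0,-0.004]],[128,[-0.4,1.6,6],[0,0,-0.004]],[128,[0,0.2,12],[0,0,0]],[128,[0,0,14],[0,0,0]],[128,[0,0,9],[0,0,0]],[128,[0,0,2],[0,0,0]],[128,[0,0,0],[0,0,0]],[255,[0,0,0],[0,0,0]],[255,[0,0,0],[0,0,0]]]}}

```text
time_s: 20.3
ee_pos: [417.6, 194.4, 66.0]
ee_rot: [180.0, -0.1, -173.7]
force: [-1.1, -0.3, 0.2]
gripper_width: 32.1
gripper_force: 0.0
```

>>> {"api": "servo_tool", "payload": {"steps": [[255,[0,0,0],[0,0,0]],[255,[0,0,0],[0,0,0]],[255,[0,0,0],[0,0,0]],[255,[0,0,-6],[0,0,0]],[255,[0,0,-12],[0,0,0]],[255,[0,0,-18],[0,0,0]],[255,[0,0,-20],[0,0,0]],[255,[0,0,-20],[0,0,0]],[255,[0,0,-14],[0,0,0]],[255,[0,0,0],[0,0,0]]]}}

```text
time_s: 21.3
ee_pos: [418.3, 194.7, 157.2]
ee_rot: [179.9, 0.0, -173.7]
force: [0.9, -0.1, -2.8]
gripper_width: 21.8
gripper_force: 34.8
```

```bash
python3 - <<'E'
from fit import *
f=cams.grab_frame("wrist"); s=state(); f=cams.grab_frame("wrist"); P=cloud(f,s)
print(np.round(s["ee_pos"],1),np.round(s["ee_rot"],1))
z=s["ee_pos"][2]; print(fit(P,(s["ee_pos"][0]+12,s["ee_pos"][1]+1),5.7,108,22,z-4,6))
E
python3 plan.py 255 520,60,155,184,8  605,-38,155,181,6 605,-38,100,181,6
```

```text
[417.6 194.4 156. ] [ 1.800e+02 -1.000e-01 -1.737e+02]
(5547, 'ctr', array([416., 195.]), 'yaw', np.float64(6.1), 'LW', np.float64(82.8), np.float64(33.9), 'z', np.float64(150.1), 'rect', array([416.5, 194.4]), array([82.7, 40.7]), 5.0)
now [417.  194.1 155.2] [-180.    -0.2 -173.7] 21.4 21.640337461741396
[[255,[-11.0,-18.1,-0.0],[-0.0,-0.0,0.005]],[255,[-11.0,-18.0,-0.0],[-0.0,-0.0,0.005]],[255,[-11.1,-18.0,-0.0],[-0.0,-0.0,0.005]],[255,[-11.2,-17.9,-0.0],[-0.0,-0.0,0.005]],[255,[-11.3,-17.9,-0.0],[-0.0,-0.0,0.005]],[255,[-11.4,-17.8,-0.0],[-0.0,-0.0,0.005]],[255,[-11.5,-17.7,-0.0],[-0.0,-0.0,0.005]],[255,[-11.6,-17.7,-0.0],[-0.0,-0.0,0.005]],[255,[-13.0,-17.3,-0.1],[-0.0,-0.001,0.009]],[255,[-13.2,-17.2,-0.1],[-0.0,-0.001,0.009]]]
[[255,[-13.3,-17.0,-0.0],[-0.0,-0.001,0.009]],[255,[-13.5,-16.9,-0.0],[-0.0,-0.001,0.009]],[255,[-13.6,-16.8,-0.0],[-0.0,-0.001,0.009]],[255,[-13.8,-16.7,-0.0],[-0.0,-0.001,0.009]],[255,[0.0,0.0,9.2],[-0.0,0.0,-0.0]],[255,[0.0,0.0,9.2],[-0.0,0.0,-0.0]],[255,[0.0,0.0,9.2],[-0.0,0.0,-0.0]],[255,[0.0,0.0,9.2],[-0.0,0.0,-0.0]],[255,[0.0,0.0,9.2],[-0.0,0.0,-0.0]],[255,[0.0,0.0,9.2],[-0.0,0.0,-0.0]]]
```

>>> {"api": "servo_tool", "payload": {"steps": [[255,[-11,-18.1,0],[0,0,0.005]],[255,[-11,-18,0],[0,0,0.005]],[255,[-11.1,-18,0],[0,0,0.005]],[255,[-11.2,-17.9,0],[0,0,0.005]],[255,[-11.3,-17.9,0],[0,0,0.005]],[255,[-11.4,-17.8,0],[0,0,0.005]],[255,[-11.5,-17.7,0],[0,0,0.005]],[255,[-11.6,-17.7,0],[0,0,0.005]],[255,[-13,-17.3,0],[0,0,0.009]],[255,[-13.2,-17.2,0],[0,0,0.009]]]}}

```text
time_s: 22.4
ee_pos: [548.3, 26.7, 153.4]
ee_rot: [180.0, -0.4, -177.0]
force: [-0.6, 0.3, -2.7]
gripper_width: 22.1
gripper_force: 34.8
```

>>> {"api": "servo_tool", "payload": {"steps": [[255,[-13.3,-17,0],[0,0,0.009]],[255,[-13.5,-16.9,0],[0,0,0.009]],[255,[-13.6,-16.8,0],[0,0,0.009]],[255,[-13.8,-16.7,5],[0,0,0.009]],[255,[0,0,10],[0,0,0]],[255,[0,0,12],[0,0,0]],[255,[0,0,12],[0,0,0]],[255,[0,0,10],[0,0,0]],[255,[0,0,4],[0,0,0]],[255,[0,0,0],[0,0,0]]]}}

```text
time_s: 23.4
ee_pos: [604.8, -37.4, 101.2]
ee_rot: [180.0, -0.3, -179.0]
force: [-0.3, -0.1, -3.4]
gripper_width: 21.9
gripper_force: 34.8
```

```bash
cat > w.py <<'E'
from fit import *
import sys
yc=float(sys.argv[1]); tag=sys.argv[2]
f=cams.grab_frame("wrist"); s=state(); f=cams.grab_frame("wrist"); P=cloud(f,s); save(f,tag)
print(np.round(s["ee_pos"],1),np.round(s["ee_rot"],1),s["time_s"])
q=P.reshape(-1,3); q=q[~np.isnan(q[:,0])]
for x in (571,577,583,589):
    b=q[(abs(q[:,0]-x)<3)&(abs(q[:,2]-30)<3)&(q[:,1]>-140)&(q[:,1]<5)]; ys=np.sort(b[:,1]); g=np.where(np.diff(ys)>4)[0]
    print(x,ys[0],[(round(ys[i],1),round(ys[i+1],1)) for i in g],ys[-1])
    t=q[(abs(q[:,0]-x)<3)&(abs(q[:,1]-yc)<16)&(q[:,2]>70)&(q[:,2]<110)]; print("  stone",np.round(np.percentile(t[:,1],[1,50,99]),1),np.round(np.percentile(t[:,2],[50,98]),1))
t=q[(abs(q[:,1]-yc)<16)&(q[:,2]>70)&(q[:,2]<110)];print("stone front",t[:,0].min())
b=q[(abs(q[:,2]-30)<2)&(q[:,1]>-120)&(q[:,1]<-5)];print("stand front",np.sort(b[:,0])[:200:20])
E
python3 w.py -38 w5
```

```text
[605.4 -37.5 101.9] [-180.    -0.2 -179. ] 23.45
571 -117.94100023381453 [(np.float64(-106.4), np.float64(-72.3)), (np.float64(-54.7), np.float64(-20.5))] -8.885094184401392
  stone [-47.7 -37.2 -26.6] [96.1 97.3]
577 -118.33510411311732 [(np.float64(-106.4), np.float64(-72.5)), (np.float64(-54.8), np.float64(-20.3))] -9.375681219094027
  stone [-47.8 -37.1 -26.5] [96.  97.3]
583 -117.72538669954555 [(np.float64(-106.4), np.float64(-71.7)), (np.float64(-54.8), np.float64(-20.2))] -8.971822316013277
  stone [-47.2 -37.  -26.8] [96.1 97.3]
589 -117.92752901059417 [(np.float64(-106.4), np.float64(-72.0)), (np.float64(-54.8), np.float64(-20.6))] -8.642225560950614
  stone [-53.7 -39.3 -22.2] [ 96.2 109.4]
stone front 562.8181511959618
stand front [567.31301334 568.1009756  568.3472915  568.70802074 568.95575744
 569.13538584 569.50429902 569.65506619 569.93597765 570.14638926]
```

View pics/w5.png

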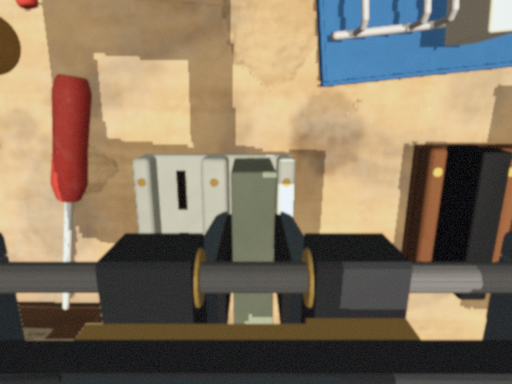

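Green is centred over the white stand's left slot (columns 228–280). Its centre is at x≈616.8 and the stand's is at about 617.5.

>>> {"api": "servo_tool", "payload": {"steps": [[255,[0,-0.2,9],[0,0,0]],[255,[0,-0.2,10],[0,0,0]],[255,[0,0,10],[0,0,0]],[255,[0,0,6],[0,0,0]],[255,[0,0,1],[0,0,0]],[255,[0,0,0.6],[0,0,0]],[255,[0,0,0.5],[0,0,0]],[255,[0,0,0.4],[0,0,0]],[255,[0,0,0.2],[0,0,0]],[255,[0,0,0],[0,0,0]]]}}

```text
time_s: 24.5
ee_pos: [605.4, -38.2, 64.5]
ee_rot: [-180.0, -0.1, -179.1]
force: [-0.1, -0.1, -2.3]
gripper_width: 21.9
gripper_force: 34.8
```

>>> {"api": "servo_tool", "payload": {"steps": [[255,[0,0,0.4],[0,0,0]],[255,[0,0,0.3],[0,0,0]],[255,[0,0,0.2],[0,0,0]],[255,[0,0,0],[0,0,0]],[255,[0,0,0],[0,0,0]],[255,[0,0,0],[0,0,0]],[255,[0,0,0],[0,0,0]],[255,[0,0,0],[0,0,0]],[255,[0,0,0],[0,0,0]],[255,[0,0,0],[0,0,0]]]}}

```text
time_s: 25.5
ee_pos: [605.4, -38.3, 64.1]
ee_rot: [-180.0, -0.1, -179.1]
force: [-2.2, -0.3, 5.8]
gripper_width: 21.6
gripper_force: 34.8
```

>>> {"api": "servo_tool", "payload": {"steps": [[175,[0,0,0],[0,0,0]],[160,[0,0,0],[0,0,0]],[150,[0,0,0],[0,0,0]],[150,[0,0,0],[0,0,0]],[150,[0,0,-8],[0,0,0]],[150,[0,0,-20],[0,0,0]],[150,[0,0,-25],[0,0,0]],[150,[0,0,-25],[0,0,0]],[150,[0,0,-14],[0,0,0]],[128,[0,0,0],[0,0,0]]]}}

```text
time_s: 26.5
ee_pos: [607.2, -38.3, 158.4]
ee_rot: [-180.0, 0.2, -179.1]
force: [-0.2, -0.4, -1.2]
gripper_width: 42.7
gripper_force: 0.0
```

```bash
python3 - <<'E'
from fit import *
f=cams.grab_frame("wrist"); s=state(); f=cams.grab_frame("wrist"); P=cloud(f,s)
print(np.round(s["ee_pos"],1),np.round(s["ee_rot"],1),s["gripper_width"])
print(fit(P,(617,-38),0.5,108,22,58,3))
E
python3 plan.py 128 440,85,150,185.6,8 423,88.5,120,185.6,2
```

```text
[606.2 -38.2 156.7] [-180.    -0.  -179.1] 44.72676235675581
(3146, 'ctr', array([609.3, -38.3]), 'yaw', np.float64(0.83), 'LW', np.float64(92.5), np.float64(20.9), 'z', np.float64(58.0), 'rect', array([609.5, -38.2]), array([92.5, 21.6]), 0.5)
now [605.5 -38.2 155.4] [-180.    -0.2 -179.1] 26.6 45.404461939760566
[[128,[20.4,15.7,0.7],[-0.0,-0.0,-0.01]],[128,[20.3,15.9,0.7],[-0.0,-0.0,-0.01]],[128,[20.1,16.1,0.7],[-0.0,-0.0,-0.01]],[128,[19.9,16.3,0.7],[-0.0,-0.0,-0.01]],[128,[19.8,16.5,0.7],[-0.0,-0.0,-0.01]],[128,[19.6,16.7,0.7],[-0.0,-0.0,-0.01]],[128,[19.4,16.9,0.7],[-0.0,-0.0,-0.01]],[128,[19.3,17.1,0.7],[-0.0,-0.0,-0.01]],[128,[8.3,2.7,15.2],[0.0,-0.001,-0.001]],[128,[8.3,2.7,15.2],[0.0,-0.001,-0.001]]]
```

>>> {"api": "servo_tool", "payload": {"steps": [[128,[20.4,15.7,0],[0,0,-0.01]],[128,[20.3,15.9,0],[0,0,-0.01]],[128,[20.1,16.1,0],[0,0,-0.01]],[128,[19.9,16.3,0],[0,0,-0.01]],[128,[19.8,16.5,0],[0,0,-0.01]],[128,[19.6,16.7,5],[0,0,-0.01]],[128,[19.4,16.9,15],[0,0,-0.01]],[128,[19.3,17.1,15],[0,0,-0.01]],[128,[15.5,6,5],[0,0,-0.002]],[128,[0,0,0],[0,0,0]]]}}

```text
time_s: 27.6
ee_pos: [420.5, 89.3, 114.1]
ee_rot: [-180.0, -0.5, -174.3]
force: [-0.4, 1.0, 0.5]
gripper_width: 45.5
gripper_force: 0.0
```

```bash
python3 - <<'E'
from fit import *
f=cams.grab_frame("wrist"); s=state(); f=cams.grab_frame("wrist"); P=cloud(f,s)
print(np.round(s["ee_pos"],1),np.round(s["ee_rot"],1))
print(fit(P,(438,90),5.5,105,20,58,2))
E
python3 plan.py 128 425,89.6,62,185.6,5
```

```text
[423.   89.2 115. ] [-180.    -0.3 -174.3]
(3452, 'ctr', array([439.8,  90.8]), 'yaw', np.float64(5.69), 'LW', np.float64(105.3), np.float64(19.6), 'z', np.float64(57.8), 'rect', array([440.3,  90.9]), array([105.3,  20. ]), 5.7)
now [424.5  89.2 115.7] [-180.    -0.2 -174.3] 27.7 45.551782383805595
[[128,[-0.1,0.1,10.7],[-0.0,-0.001,0.0]],[128,[-0.1,0.1,10.7],[-0.0,-0.001,0.0]],[128,[-0.1,0.1,10.7],[-0.0,-0.001,0.0]],[128,[-0.1,0.1,10.7],[-0.0,-0.001,0.0]],[128,[-0.1,0.1,10.7],[-0.0,-0.001,0.0]]]
```

>>> {"api": "servo_tool", "payload": {"steps": [[128,[0,0.1,10.7],[0,0,0]],[128,[0,0.1,10.7],[0,0,0]],[128,[0,0,10.7],[0,0,0]],[128,[0,0,10.7],[0,0,0]],[128,[0,0,10.5],[0,0,0]],[128,[0,0,0],[0,0,0]],[255,[0,0,0],[0,0,0]],[255,[0,0,0],[0,0,0]],[255,[0,0,0],[0,0,0]],[255,[0,0,0],[0,0,0]]]}}

```text
time_s: 28.7
ee_pos: [424.3, 89.5, 63.0]
ee_rot: [180.0, -0.1, -174.4]
force: [-0.2, 0.4, 0.7]
gripper_width: 19.5
gripper_force: 34.8
```

>>> {"api": "servo_tool", "payload": {"steps": [[255,[0,0,0],[0,0,0]],[255,[0,0,0],[0,0,0]],[255,[0,0,-6],[0,0,0]],[255,[0,0,-12],[0,0,0]],[255,[0,0,-18],[0,0,0]],[255,[0,0,-20],[0,0,0]],[255,[0,0,-20],[0,0,0]],[255,[0,0,-14],[0,0,0]],[255,[0,0,0],[0,0,0]],[255,[0,0,0],[0,0,0]]]}}

```text
time_s: 29.7
ee_pos: [423.7, 89.3, 152.3]
ee_rot: [180.0, -0.2, -174.4]
force: [-0.3, 0.8, -2.5]
gripper_width: 19.9
gripper_force: 34.8
```

```bash
python3 plan.py 255 602.5,-89.5,154,180.7,14 602.5,-89.5,100,180.7,6
```

```text
now [423.7  89.3 152.3] [ 180.    -0.2 -174.4] 29.7 19.8732520850787
[[255,[-11.5,-14.0,-0.2],[-0.0,-0.0,0.006]],[255,[-11.5,-13.9,-0.2],[-0.0,-0.0,0.006]],[255,[-11.6,-13.8,-0.2],[-0.0,-0.0,0.006]],[255,[-11.7,-13.8,-0.2],[-0.0,-0.0,0.006]],[255,[-11.8,-13.7,-0.2],[-0.0,-0.0,0.006]],[255,[-11.9,-13.6,-0.2],[-0.0,-0.0,0.006]],[255,[-12.0,-13.5,-0.2],[-0.0,-0.0,0.006]],[255,[-12.0,-13.5,-0.2],[-0.0,-0.0,0.006]],[255,[-12.1,-13.4,-0.2],[-0.0,-0.0,0.006]],[255,[-12.2,-13.3,-0.2],[-0.0,-0.0,0.006]]]
[[255,[-12.3,-13.3,-0.2],[-0.0,-0.0,0.006]],[255,[-12.4,-13.2,-0.2],[-0.0,-0.0,0.006]],[255,[-12.4,-13.1,-0.2],[-0.0,-0.0,0.006]],[255,[-12.5,-13.0,-0.2],[-0.0,-0.0,0.006]],[255,[-0.0,0.0,9.1],[-0.0,-0.001,0.0]],[255,[-0.0,0.0,9.1],[-0.0,-0.001,0.0]],[255,[-0.0,0.0,9.1],[-0.0,-0.001,0.0]],[255,[-0.0,0.0,9.1],[-0.0,-0.001,0.0]],[255,[0.0,0.0,9.1],[-0.0,-0.001,0.0]],[255,[0.0,0.0,9.1],[-0.0,-0.001,0.0]]]
```

>>> {"api": "servo_tool", "payload": {"steps": [[255,[-11.5,-14,0],[0,0,0.006]],[255,[-11.5,-13.9,0],[0,0,0.006]],[255,[-11.6,-13.8,0],[0,0,0.006]],[255,[-11.7,-13.8,0],[0,0,0.006]],[255,[-11.8,-13.7,0],[0,0,0.006]],[255,[-11.9,-13.6,0],[0,0,0.006]],[255,[-12,-13.5,0],[0,0,0.006]],[255,[-12,-13.5,0],[0,0,0.006]],[255,[-12.1,-13.4,0],[0,0,0.006]],[255,[-12.2,-13.3,0],[0,0,0.006]]]}}

```text
time_s: 30.7
ee_pos: [553.0, -39.5, 152.2]
ee_rot: [-180.0, -0.2, -177.8]
force: [-0.3, 0.3, -1.8]
gripper_width: 20.0
gripper_force: 34.8
```

>>> {"api": "servo_tool", "payload": {"steps": [[255,[-12.3,-13.3,0],[0,0,0.006]],[255,[-12.4,-13.2,0],[0,0,0.006]],[255,[-12.4,-13.1,0],[0,0,0.006]],[255,[-12.5,-13,0],[0,0,0.006]],[255,[0,0,9],[0,0,0]],[255,[0,0,12],[0,0,0]],[255,[0,0,12],[0,0,0]],[255,[0,0,12],[0,0,0]],[255,[0,0,6],[0,0,0]],[255,[0,0,0],[0,0,0]]]}}

```text
time_s: 31.7
ee_pos: [601.9, -89.0, 99.7]
ee_rot: [180.0, -0.3, -179.2]
force: [1.0, 0.2, -1.2]
gripper_width: 20.0
gripper_force: 34.8
```

```bash
python3 w.py -89.5 w6
```

```text
[602.6 -89.2 100.6] [ 180.    -0.2 -179.2] 31.75
571 -118.44658536835809 [(np.float64(-107.0), np.float64(-72.7)), (np.float64(-55.1), np.float64(-49.8)), (np.float64(-49.4), np.float64(-19.1))] -9.603643234971571
  stone [-98.4 -88.8 -78.7] [95.5 96.8]
577 -118.6064990991395 [(np.float64(-106.9), np.float64(-72.6)), (np.float64(-54.8), np.float64(-49.7)), (np.float64(-49.3), np.float64(-19.3))] -8.958025376452767
  stone [-97.9 -88.3 -78.5] [95.4 96.9]
583 -117.84992297716573 [(np.float64(-107.0), np.float64(-72.4)), (np.float64(-55.1), np.float64(-49.6)), (np.float64(-49.1), np.float64(-19.2))] -9.597096312525949
  stone [-105.3  -90.1  -73.7] [ 95.5 108.3]
589 -118.08342435438932 [(np.float64(-106.5), np.float64(-72.2)), (np.float64(-54.8), np.float64(-49.6)), (np.float64(-49.2), np.float64(-19.4))] -8.927204399875748
  stone [-101.6  -88.6  -75.2] [ 95.6 108.9]
stone front 565.6532518680531
stand front [563.13865307 563.55246085 567.7070606  568.29481501 568.53568465
 568.92593821 569.13047265 569.27148506 569.68022116 569.80381777]
```

View pics/w6.png

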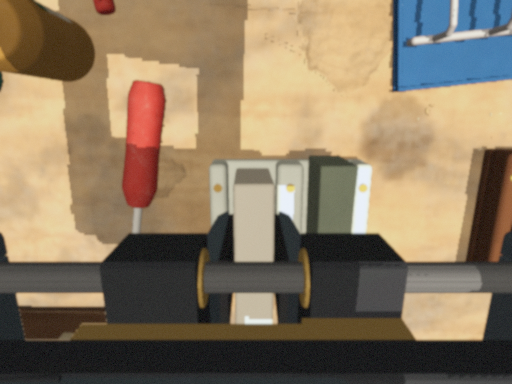

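White is over the right slot, about 1 mm left of centre, with green upright beside it.

>>> {"api": "servo_tool", "payload": {"steps": [[255,[0,-0.5,9],[0,0,0]],[255,[0,-0.5,10],[0,0,0]],[255,[0,0,10],[0,0,0]],[255,[0,0,8],[0,0,0]],[255,[0,0,1],[0,0,0]],[255,[0,0,0.6],[0,0,0]],[255,[0,0,0.5],[0,0,0]],[255,[0,0,0.2],[0,0,0]],[255,[0,0,0],[0,0,0]],[255,[0,0,0],[0,0,0]]]}}

```text
time_s: 32.8
ee_pos: [602.9, -90.5, 62.1]
ee_rot: [-180.0, -0.1, -179.2]
force: [-0.1, 0.5, -2.1]
gripper_width: 19.5
gripper_force: 34.8
```

>>> {"api": "servo_tool", "payload": {"steps": [[255,[0,0,0.4],[0,0,0]],[255,[0,0,0.3],[0,0,0]],[255,[0,0,0.3],[0,0,0]],[255,[0,0,0],[0,0,0]],[255,[0,0,0],[0,0,0]],[255,[0,0,0],[0,0,0]],[255,[0,0,0],[0,0,0]],[255,[0,0,0],[0,0,0]],[255,[0,0,0],[0,0,0]],[255,[0,0,0],[0,0,0]]]}}

```text
time_s: 33.8
ee_pos: [602.9, -90.5, 61.2]
ee_rot: [-180.0, -0.2, -179.2]
force: [-2.9, 0.2, 5.5]
gripper_width: 20.1
gripper_force: 34.8
```

>>> {"api": "servo_tool", "payload": {"steps": [[180,[0,0,0],[0,0,0]],[168,[0,0,0],[0,0,0]],[158,[0,0,0],[0,0,0]],[158,[0,0,0],[0,0,0]],[158,[0,0,-8],[0,0,0]],[158,[0,0,-20],[0,0,0]],[158,[0,0,-25],[0,0,0]],[158,[0,0,-25],[0,0,0]],[158,[15,0,-20],[0,0,0]],[158,[15,0,0],[0,0,0]]]}}

```text
time_s: 34.8
ee_pos: [575.0, -91.2, 162.7]
ee_rot: [-179.9, 0.3, -179.2]
force: [-0.5, 0.0, -0.6]
gripper_width: 34.6
gripper_force: 0.0
```

>>> {"api": "servo_tool", "payload": {"steps": [[158,[15,10,-5],[0,0,0]],[158,[20,12,-5],[0,0,0]],[158,[20,12,-5],[0,0,0]],[158,[20,12,-5],[0,0,0]],[158,[20,12,-5],[0,0,0]],[158,[15,10,0],[0,0,0]],[158,[8,5,0],[0,0,0]],[158,[0,0,0],[0,0,0]],[158,[0,0,0],[0,0,0]],[158,[0,0,0],[0,0,0]]]}}

```text
time_s: 35.8
ee_pos: [455.0, -19.9, 184.3]
ee_rot: [-180.0, -0.1, -179.2]
force: [1.0, 0.4, 0.2]
gripper_width: 34.5
gripper_force: 0.0
```

Run:
```python
from fit import *
ft=cams.grab_frame("top"); P=cloud(ft); cv2.imwrite("pics/t9.png",cv2.resize(ft["color"][120:280,140:400,::-1],None,fx=3,fy=3))
for n,c,yaw,L,W,z in [("orange",(606,161),1.5,180,25,74.5),("black",(607,108.5),1.5,100,18,52.5),("green",(617,-39),.5,108,22,58.5),("white",(617,-91),.5,105,20,56.5)]: print(n,fit(P,c,yaw,L,W,z,3))
print("bottle/brush",[ (n,np.round(outline_of(ft,n)[0]["at"])) for n in ("oil_bottle","scrub_brush")])
s=state(); print(s["time_s"],s["force"])
```

```text
orange (644, 'ctr', array([606.9, 161.5]), 'yaw', np.float64(1.74), 'LW', np.float64(180.1), np.float64(23.7), 'z', np.float64(74.7), 'rect', array([606.7, 161.5]), array([180.1,  24.4]), 1.9)
black (242, 'ctr', array([606.4, 108.3]), 'yaw', np.float64(1.51), 'LW', np.float64(99.4), np.float64(17.7), 'z', np.float64(52.5), 'rect', array([605.7, 108.3]), array([99.4, 18.1]), 1.6)
green (319, 'ctr', array([616.7, -39.5]), 'yaw', np.float64(1.89), 'LW', np.float64(105.0), np.float64(20.6), 'z', np.float64(58.6), 'rect', array([616.9, -39.7]), array([105. ,  21.5]), 1.7)
white (297, 'ctr', array([617.8, -91.1]), 'yaw', np.float64(0.83), 'LW', np.float64(104.6), np.float64(19.8), 'z', np.float64(56.5), 'rect', array([618.4, -91.1]), array([104.6,  20.1]), 0.7)
bottle/brush [('oil_bottle', array([360., 210.])), ('scrub_brush', array([163., 174.]))]
35.95 [ 0.77198726  0.0562598  -0.21601264]
```

View pics/t9.png

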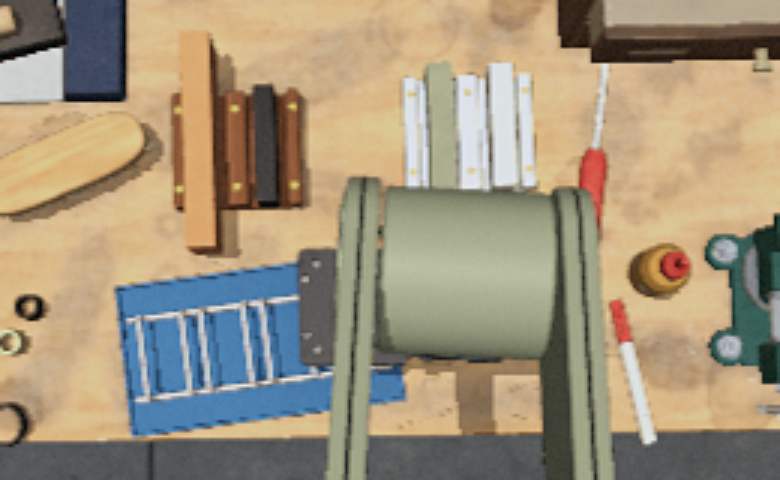

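All four stones stand in their correct slots, seated at floor height: orange and black at columns 200 and 265, green and white at 440 and 502. The bottle and brush are undisturbed and the arm is clear.

```bash
python3 -c "
from workcell import ticket; print(ticket.job_done())"
```

```text
the job is handed in; nothing more can be done
None
```

All four whetstones are standing on edge in their assigned slots with the arm clear and the bottle and brush untouched; I handed the job in at about 36 s, and the hand-in call returned no verdict.

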